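# Put the stray bolt in the parts case and close it up

### The job

Put the stray hex bolt into the long undivided compartment at the left end of the open parts case, where the screws are. Then lower the lid gently until it is fully shut, keeping the orange latch raised on the way, and only then press the latch down flush against the front of the case. Leave the other things on the bench where they are.

Things in the scene. Friction and masses are not known exactly. Their poses are not given: they have to be found in the camera images.
- case: Black compartment case with a lid hinged at the back, fixed to the bench. Origin: centre of its underside on the bench; x points to its back (hinge), y to its left end, z up. Body spans x -87 to 84, y -124 to 126 mm; floor 2 mm thick, outer walls 42 mm high, inner dividers 38 mm, walls 2 to 3 mm. It holds some pictured small parts that offer no contact.
- case_long_bin (a point): Centre of the floor of the long leftmost compartment (2 mm above the bench), the target: clear inside 165 mm along case x, 57 mm along case y, open to the top, small screws pictured in it. Axes as the case.
- case_hinge (a point): Middle of the lid's hinge line, 46 mm above the bench, 86.5 mm behind the case's origin; the line runs along case y.
- case_lid (a joint): Lid angle, rad: 0 shut, 1.57 upright, up to 1.83 leaning back. The hinge is stiff: the lid stays where it is left; about 2 N at the front bar moves it. Lid plate 5 mm thick, black frame and clear window (solid), from 4 to 170 mm from the hinge, 246 mm along case y. With the lid shut its top is 48 mm above the bench.
- lid_front_bar (a point): On the lid's outer (upper when shut) face, middle of its front frame bar, 165 mm from the hinge line; moves with the lid; z is the lid's outward normal. Push the bar 30 mm or more to the side of the middle to keep off the latch.
- case_latch (a joint): Angle of the orange latch flap relative to the lid, rad: 0 flat against the front wall when the lid is shut, 1.22 raised and sticking out forward. Very light (about 0.5 N), stays where it is left, no click. Flap 45 mm wide (along case y, at the middle), 22 mm long, 3 mm thick, pivoted on the lid's front edge: with the lid shut the pivot is 91 mm in front of the case's origin (case x = -91 mm), 46.5 mm above the bench.
- latch_tip (a point): Middle of the latch flap's free lower edge on its outer face, 22 mm from its pivot; moves with the latch. Latched, it lies 24.5 mm above the bench and 92.5 mm in front of the case's origin.
- bolt: Steel hex bolt standing on its head on the bench, threads up: 37 mm high, head 17 x 19 mm across and about 6 mm high, shaft 10 mm. Origin: centre of the head's underside; z up along the shaft. 30 g. Felt as a solid that tapers from head to shaft end.
- nut: Steel hex nut lying flat, 19 x 22 x 9 mm; not part of the job. Origin: centre of its underside.
- tape_measure: Yellow tape measure, 43 x 79 x 66 mm, bystander. Origin: centre of its underside.
- aerosol: Spray can, 67 mm across, 189 mm high, bystander. Origin: centre of its underside.
- hammer: Hammer lying flat, 107 x 271 x 24 mm, bystander. Origin: centre of its underside.
- spanner_13: Combination spanner lying flat, 36 x 210 x 7 mm, bystander. Origin: centre of its underside.
- offcut_2: Flat wooden offcut, 32 x 200 x 19 mm, bystander near the front edge. Origin: centre of its underside.

How it is judged:
On the way, in this order (a step that is already met when the one before it is completed fails the run):
1. the bolt lies in the long left compartment, let go, with the lid still open (x of bolt in the frame of case between -0.085 and 0.082 m and y of bolt in the frame of case between 0.066 and 0.126 m and z of bolt in the frame of case below 0.036 m and contact force between bolt and the fingers below 0.05 N and value of joint case_lid above 0.8 rad), for 0.2 s.
2. the lid is fully shut (value of joint case_lid below 0.03 rad), for 0.2 s.
3. the latch is down flush (value of joint case_lid below 0.03 rad and value of joint case_latch below 0.15 rad), for 0.2 s.
At the end, for the whole second after the job is handed in: The bolt rests inside the long left compartment, the lid is fully shut (within 0.03 rad) and the orange latch is down flush against the front (within 0.15 rad) (all of step 3 and x of bolt in the frame of case between -0.085 and 0.082 m and y of bolt in the frame of case between 0.066 and 0.126 m and z of bolt in the frame of case below 0.036 m and linear speed of bolt below 0.02 m/s); the robot touches nothing.
It fails at once if the lid slams (swings shut faster than 3 rad/s) (velocity of joint case_lid below -3 rad/s).
It fails at once if the latch is pushed down before the lid is shut (value of joint case_latch below 0.4 rad and value of joint case_lid above 0.1 rad).
It fails at once if a bystander is moved by over 4 cm (distance of any of nut, tape_measure, aerosol, hammer, spanner_13, offcut_2 from where it was at the start of the episode above 0.04 m).
It also fails if it takes over 59 s, if anything falls off the work surface, if the arm or the gripper's body presses on something with over 40 N, if the wrist force passes 120 N, or if a joint passes its speed limit or range.

### The arm

A 6-joint arm with a two-finger parallel gripper is mounted at the origin on a cart in front of the work surface, level with it; the furniture and walls round the work are solid. World frame = base frame: x ahead of the robot, y to its left, z up, the work surface at z = 0. Lengths are in m, angles in rad, forces in N, time in s.
With the tool pointing down it reaches from about 0.35 to 0.775 m from the base axis. Payload 5.5 kg.
Tool frame: the origin (TCP) lies on the centre line of the jaws, within the pads' length; the fingertips stand 11 mm ahead of it and the grasp point (between the pads) lies 8 mm behind it; z points along the fingers, y is the line along which they close (so a half turn about z gives the same grasp; the last joint's range is limited). The gripper opens to 85 mm and grips with 20 to 120 N. Pads are 22 mm wide; open, the fingers measure 114 mm over their backs; the gripper's body (76 mm by 85 mm) begins 54 mm behind the grasp point. The pads swing forward as they close: fully open they stand 13 mm farther back than shut.
Start: joints at [1.157, 0.313, 0.046, 1.304, 0, 1.431], TCP at [0.155, 0.554, 0.242] pointing down, gripper open.
Joint ranges: [-2.76, 2.76], [-0.86, 1.69], [-1.03, 1.26], [-2.2, 2.34], [-1.47, 1.5], [-3.14, 3.14]. Speed limits (rad/s): [2.57, 2.57, 3.14, 3.14, 3.14, 3.14].

### API

Orientations are given as a unit quaternion [w, x, y, z].
In Python, from workcell import get_state, eyes, env gives the robot as it stands.
- The arm moves only by the shell command python3 -m inch 'ROWS' [OPENING] [FORCE]. ROWS is JSON, one flat list of numbers, 4 for each row, row after row: the shift along the tool's x, y, z in cm, then the turn about the tool's z in rad. A call has exactly 5 rows; each row shifts and turns the commanded pose from where the row before left it, along the tool's axes as they then stand; what a row does not reach is not made up. A row lasts 1/12 s, in which the tool goes at most 41.7 mm and 7.16 degrees, less where a joint would pass 70% of its speed; a pose out of reach is approached as far as the arm can. A call is refused whole if a number of a shift passes 4.17 or a number of a turn 0.125, either way. A call with a gripper value outside its range is refused whole. OPENING is the opening, from -1 (shut) to 1 (fully open), set as the call begins (- or left out, the last holds). The fingers move at their own pace and stop on an object; FORCE is the grip in N (left out, the last holds). Time passes only in rows, so rows that do not move let the fingers close, or fill a call up. It gives the time, the measured TCP pose, the force, the opening and the grip force at its end, in the units of the state.
- get_state(): the state, without advancing time (a new reading comes with each control period).
- eyes.read_camera(name): name is "scene" or "top" or "wrist"; returns the picture (384x512x3 uint8, red, green, blue); there is no depth.
- eyes.camera_info(name): a dict with "fovy" (degrees; the focal length in pixels is half the picture's height over the tangent of half this angle, whatever the lens; pixels are square), "cx", "cy" (the principal point, pixels), "D" ([k1, k2, p1, p2, k3] as OpenCV has them; the pictures are not rectified), "xyz" and "orientation" of the camera in the world. Camera axes: x right, y down, z forward; pixel columns grow to the right and rows downward; lengths in m; the calibration is good to about 2 mm. A picture is of the moment at which its call begins: read the wrist's pose just before it. camera_info takes no time and is no camera call; for the wrist camera it gives the pose at the moment of the call.
- env.hand_in(): hands the job in; it is judged then, once.
The state is a dict: "clock": time; "joint_pos": joint angles; "qvel": joint speeds; "tau": joint torques, N m; "tcp_pos": TCP position; "orientation": TCP orientation; "wrist_force": force on the tool from outside, world axes, zero at the start; "ft_torque": the same for the moment, N m; "finger_gap": finger opening in m; "grip_force": force on a finger pad.
Only numpy, scipy, OpenCV 4.12 (cv2) and the standard library are available. Lean on these libraries where they do the work, as an engineer would, in place of code of your own. Each camera call takes 0.05 s, during which the arm holds its last target. There are 200 camera calls.

## Working session

There is one attempt and no reset: what is moved stays moved. The work goes in short steps, Python scripts to look and compute and a shell command to move; the robot and the scene stay as the last step left them, time stands still between calls to the robot, and variables do not carry over. Pictures are saved under pics/ and viewed, at most 10 in all, crops included, and the job is handed in when it is done.

```bash
mkdir -p pics; ls
python3 - <<'E'
from workcell import get_state, eyes, env
import cv2,numpy as np
a=[eyes.read_camera(n) for n in("scene","top")]
for n,i in zip(("scene","top"),a): cv2.imwrite(f"pics/{n}0.png",i[:,:,::-1])
for n in("scene","top","wrist"): print(n,eyes.camera_info(n))
print(get_state())
E
```

```text
pics
scene {'fovy': 45.61526793324681, 'cx': 255.04743446051364, 'cy': 197.22259310885931, 'D': array([-0.05821229,  0.        ,  0.        ,  0.        ,  0.        ]), 'xyz': array([-0.28354889, -0.96086059,  1.2708392 ]), 'orientation': array([-0.36627234,  0.86705632, -0.31045574,  0.13294787])}
top {'fovy': 55.76832595193381, 'cx': 252.3830235229243, 'cy': 188.76802823188407, 'D': array([-0.05497892,  0.        ,  0.        ,  0.        ,  0.        ]), 'xyz': array([ 0.26817232, -0.03067614,  1.50362634]), 'orientation': array([ 0.05143261, -0.69627015,  0.71374829, -0.05591015])}
wrist {'fovy': 61.796625296592815, 'cx': 256.541349330419, 'cy': 189.179008094602, 'D': array([-0.08859899,  0.        ,  0.        ,  0.        ,  0.        ]), 'xyz': array([0.08678374, 0.57259748, 0.37397385]), 'orientation': array([0.11289153, 0.78902132, 0.59798446, 0.08435305])}
{'clock': 0.1, 'joint_pos': array([ 1.15738937e+00,  3.13933833e-01,  4.51226397e-02,  1.30360749e+00,
       -8.24858230e-06,  1.43121995e+00]), 'qvel': array([-0.00025809, -0.00164634,  0.00331415,  0.00115261,  0.0005385 ,
       -0.00010741]), 'tau': array([ 3.24004279e-03, -4.81725848e+01,  2.99243349e+01,  1.27127609e-02,
       -9.47747685e-05, -8.09081570e-06]), 'tcp_pos': array([0.15531783, 0.55318295, 0.24150546]), 'orientation': array([-2.17469046e-04,  1.36487881e-01,  9.90641409e-01, -7.81492781e-04]), 'wrist_force': array([-0.67419401,  0.79624137,  0.10483   ]), 'ft_torque': array([0.01577252, 0.02734045, 0.01123855]), 'grip_force': 0.0, 'finger_gap': 0.08554749039035181}
```

View pics/scene0.png

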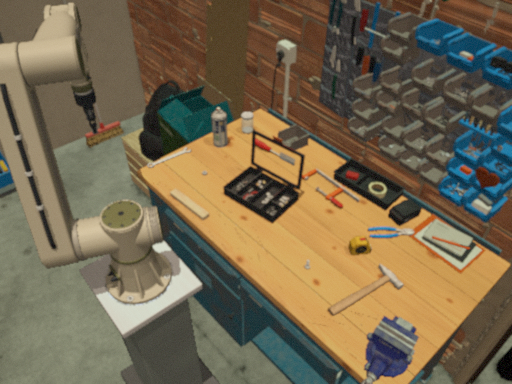

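View pics/top0.png

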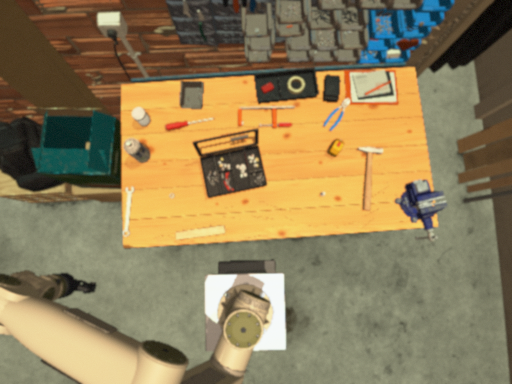

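Scene: the open case is at about (262,190) with its lid at (277,158), and small steel items at (206,174) and (307,266). Top: case at (234,171), small items at (170,196) and (323,193). I'll enlarge these to tell the bolt from the nut.

```bash
cat > h.py <<'E'
import cv2,numpy as np
from workcell import get_state, eyes, env
from scipy.spatial.transform import Rotation as R
def rot(q): return R.from_quat([q[1],q[2],q[3],q[0]]).as_matrix()
def K(c,h=384):
    f=h/2/np.tan(np.radians(c["fovy"])/2); return np.array([[f,0,c["cx"]],[0,f,c["cy"]],[0,0,1.]])
def ray(c,uv):
    p=cv2.undistortPoints(np.array([[uv]],float),K(c),c["D"])[0,0]
    return rot(c["orientation"])@np.array([p[0],p[1],1])
def onz(c,uv,z):
    d=ray(c,uv); return c["xyz"]+d*(z-c["xyz"][2])/d[2]
def proj(c,P):
    Rm=rot(c["orientation"]); r=cv2.Rodrigues(Rm.T)[0]
    return cv2.projectPoints(np.array(P,float).reshape(-1,1,3),r,-Rm.T@c["xyz"],K(c),c["D"])[0][:,0]
E
python3 - <<'E'
from h import *
s=cv2.imread("pics/scene0.png");t=cv2.imread("pics/top0.png")
def z(i,u,v,w,h,W,H): return cv2.resize(i[v-h//2:v+h//2,u-w//2:u+w//2],(W,H),interpolation=cv2.INTER_CUBIC)
A=np.hstack([z(s,206,174,20,20,200,200),z(s,307,266,20,20,200,200),z(t,170,196,20,20,200,200),z(t,323,193,20,20,200,200)])
B=np.hstack([z(s,264,178,100,100,400,400),z(t,232,165,100,100,400,400)])
cv2.imwrite("pics/c0.png",np.vstack([A,B]))
cs,ct=[eyes.camera_info(n) for n in("scene","top")]
for uv in((206,174),(307,266)): print(onz(cs,uv,0.01))
for uv in((170,196),(323,193)): print(onz(ct,uv,0.01))
E
```

```text
[0.47552427 0.27754213 0.01      ]
[ 0.46797693 -0.33576142  0.01      ]
[0.47471772 0.3002661  0.01      ]
[ 0.47172078 -0.33693282  0.01      ]
```

View pics/c0.png

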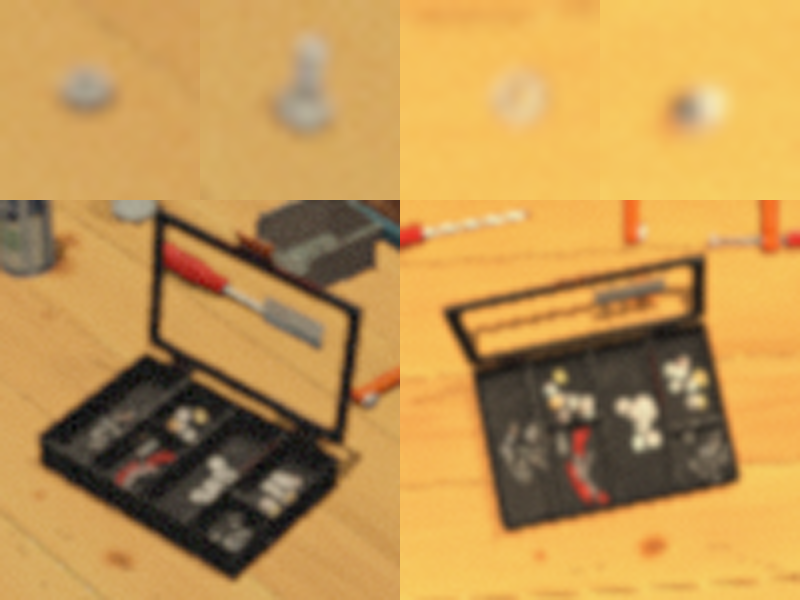

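The crop shows that (307,266) in scene / (323,193) in top is the standing bolt and the other is the nut. Case rim corners in the top view are about (208,197), (267,185), (258,146), (200,158).

Run:
```python
from h import *
ct=eyes.camera_info("top");cs=eyes.camera_info("scene")
C=[onz(ct,u,.042) for u in((207.75,197),(267,185),(258.5,146.25),(200,158))]  # FL FR BR BL
for c in C: print(c)
S=[onz(cs,u,.042) for u in((214+42/4,128+(452-200)/4),(214+240/4,128+(555-200)/4),(214+150/4,128+(358-200)/4))]
print("scene FL FR BL",S)
d=(C[0]+C[3]-C[1]-C[2])[:2]; e=(C[2]+C[3]-C[0]-C[1])[:2]
print("yaw",np.arctan2(-d[0],d[1]),np.arctan2(e[1],e[0]),"centre",np.mean(C,0),np.linalg.norm(d)/2,np.linalg.norm(e)/2)
# bolt: base px scene ~ crop(302-200,110)/10 -> ; top
print(onz(cs,(297+10.4,256+10.5),.005),onz(ct,(313+9.0,183+10.3),.01))
w=eyes.camera_info("wrist");s=get_state();Rt=rot(s["orientation"])
print("cam in tool",Rt.T@(w["xyz"]-s["tcp_pos"]),Rt.T@rot(w["orientation"]))
```

```text
[0.4624779  0.13931834 0.042     ]
[ 0.50596403 -0.10283576  0.042     ]
[ 0.66982909 -0.07267151  0.042     ]
[0.62574574 0.17038812 0.042     ]
scene FL FR BL [array([0.45422995, 0.11720769, 0.042     ]), array([ 0.51293244, -0.11027281,  0.042     ]), array([0.62571336, 0.16017893, 0.042     ])]
yaw 0.17855406375869404 0.1850426376453251 centre [0.56600419 0.0335498  0.042     ] 0.2465262514846772 0.16640729002983545
[ 0.47052412 -0.33571195  0.005     ] [ 0.47056292 -0.33267594  0.01      ]
cam in tool [ 7.12595700e-02 -5.48410058e-05 -1.32452974e-01] [[-1.84616839e-04 -9.60221228e-01 -2.79240324e-01]
 [ 9.99999940e-01 -9.50972055e-05 -3.34129654e-04]
 [ 2.94283413e-04 -2.79240369e-01  9.60221188e-01]]
```

```bash
python3 -m inch '[-3.45,-2.02,0,0.125,-3.68,-1.57,0,0.125,-3.84,-1.1,0,0.125,-3.95,-0.61,0,0.125,-4,-0.12,0,0.125]' && python3 -m inch '[-3.89,-0.93,0,0.125,-3.98,-0.44,0,0.125,-4,0.06,0,0.125,-3.96,0.56,0,0.125,-3.86,1.05,0,0]' && python3 -m inch '[-3.9,0.83,0,0,-3.9,0.83,0,0,-3.9,0.83,0,0,-3.9,0.83,0,0,-3.9,0.83,0,0]'
```

```text
clock: 0.52
tcp_pos: [0.2949, 0.4083, 0.2419]
orientation: [-0.0, 0.437, 0.9, -0.0]
wrist_force: [-0.1, 1.0, 0.1]
finger_gap: 0.0857
grip_force: 0.0
clock: 0.93
tcp_pos: [0.3792, 0.2267, 0.2421]
orientation: [-0.0, 0.646, 0.764, -0.0]
wrist_force: [0.5, 0.5, -1.5]
finger_gap: 0.0855
grip_force: 0.0
clock: 1.35
tcp_pos: [0.4534, 0.0416, 0.2421]
orientation: [-0.0, 0.644, 0.765, 0.0]
wrist_force: [0.2, 0.9, 0.2]
finger_gap: 0.0855
grip_force: 0.0
```

```bash
cat >> h.py <<'E'
def togo(P,yaw=None):
    s=get_state();Rt=rot(s["orientation"]);d=Rt.T@(np.array(P)-s["tcp_pos"])
    a=np.arctan2(Rt[1,1],Rt[0,1])
    print("t %.2f tcp %s tool-y yaw %.3f  shift cm %s"%(s["clock"],s["tcp_pos"].round(4),a,(100*d).round(2)),"" if yaw is None else "turn %.3f"%((a-yaw+np.pi/2)%np.pi-np.pi/2),"F",s["wrist_force"].round(1))
E
python3 -c "
from h import *
i=eyes.read_camera('wrist');cv2.imwrite('pics/w1.png',i[:,:,::-1])
togo([.47,-.335,.16],.18)"
```

```text
t 1.40 tcp [0.4567 0.0357 0.242 ] tool-y yaw 0.166  shift cm [-36.74  -4.82   8.36] turn -0.014 F [ 4.5 -5.   0.5]
```

View pics/w1.png

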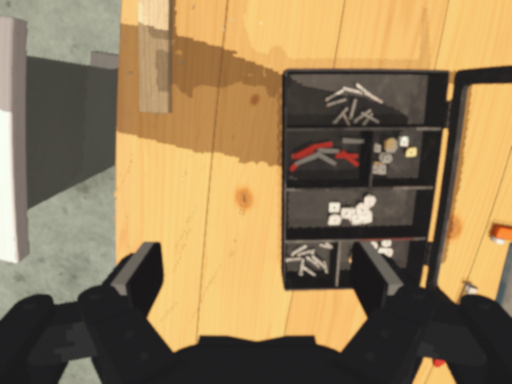

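Wrist view: the case rim shows with front-left corner (284,70), front-right (285,290), back-left (449,71), the screws compartment at the top (365,100), and the lid's frame at right.

```bash
python3 -c "
from h import *
c=eyes.camera_info('wrist');s=get_state()
c['xyz']=c['xyz']+np.array([.4534,.0416,.2421])-s['tcp_pos']
C=[onz(c,u,.042) for u in((283.5,70),(284.5,290),(449,71))];print(C)
d=C[0]-C[1];yaw=np.arctan2(-d[0],d[1]);e=C[2]-C[0];print(yaw,np.arctan2(e[1],e[0]),np.linalg.norm(d),np.linalg.norm(e))
y=.178;Rz=np.array([[np.cos(y),-np.sin(y)],[np.sin(y),np.cos(y)]])
for p,l in zip(C,((-.087,.126),(-.087,-.124),(.084,.126))): print('origin',p[:2]-Rz@l)
print('bin',)"
```

```text
[array([0.46375176, 0.14029583, 0.042     ]), array([ 0.51180649, -0.10411351,  0.042     ]), array([0.63048832, 0.17134046, 0.042     ])]
0.19413935245504585 0.1840818767019662 0.2490887015697528 0.16960203456778108
origin [0.5716869  0.03169101]
origin [0.57547624 0.03333162]
origin [0.5701253  0.03245812]
bin
```

```bash
python3 -m inch '[-3.8,-0.45,0,0,-3.8,-0.45,0,0,-3.8,-0.45,0,0,-3.8,-0.45,0,0,-3.8,-0.45,0,0]' && python3 -m inch '[-3.6,-0.5,1.6,0,-3.6,-0.5,1.6,0,-3,-0.5,1.6,0,-2,-0.5,1.6,0,0,0,0,0]'
```

```text
clock: 1.82
tcp_pos: [0.4633, -0.1489, 0.242]
orientation: [-0.0, 0.644, 0.765, 0.0]
wrist_force: [1.3, 0.2, 0.0]
finger_gap: 0.0856
grip_force: 0.0
clock: 2.23
tcp_pos: [0.4632, -0.2737, 0.1743]
orientation: [-0.002, 0.645, 0.764, -0.001]
wrist_force: [0.0, 0.9, -0.7]
finger_gap: 0.0856
grip_force: 0.0
```

```bash
python3 -c "
from h import *
i=eyes.read_camera('wrist');cv2.imwrite('pics/w2.png',i[:,:,::-1])
togo([.47,-.335,.05],.18)"
```

```text
t 2.28 tcp [ 0.4634 -0.2718  0.1758] tool-y yaw 0.169  shift cm [-6.38 -0.38 12.56] turn -0.011 F [-0.9  0.4  0.1]
```

View pics/w2.png

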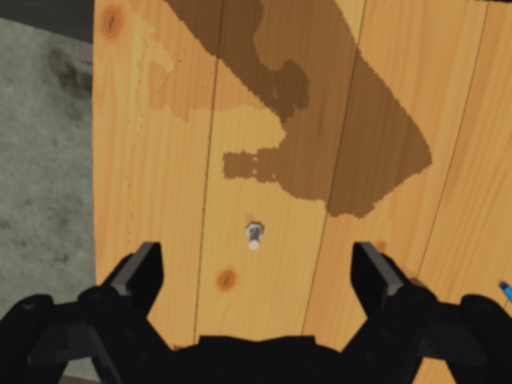

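The bolt stands at head (256,227), shaft top (253,245).

```bash
python3 -c "
from h import *
c=eyes.camera_info('wrist')
a=onz(c,(255.5,227.5),.006);b=onz(c,(253,244),.036);print(a,b)
m=(a+b)/2;togo([m[0],m[1],.032],.187)"
```

```text
[ 0.47106404 -0.32824208  0.006     ] [ 0.46962025 -0.33252757  0.036     ]
t 2.28 tcp [ 0.4634 -0.2718  0.1758] tool-y yaw 0.169  shift cm [-5.94 -0.26 14.36] turn -0.018 F [-0.9  0.4  0.1]
```

```bash
python3 -m inch '[-2,-0.1,2,0,-2,-0.1,3,0,-1.95,-0.05,3,0,0,0,2.5,0,0,0,1,0]' 0 40 && python3 -c "
from h import *
togo([.4703,-.331,.019],.187)"
```

```text
clock: 2.7
tcp_pos: [0.4714, -0.3283, 0.0603]
orientation: [-0.002, 0.644, 0.765, 0.0]
wrist_force: [-0.9, -0.4, -0.9]
finger_gap: 0.0429
grip_force: 0.0
t 2.70 tcp [ 0.4714 -0.3283  0.0603] tool-y yaw 0.172  shift cm [-0.27 -0.15  4.13] turn -0.015 F [-0.9 -0.4 -0.9]
```

```bash
python3 -m inch '[-0.1,0,2,0,0,0,1.5,0,0,0,0.4,0,0,0,0,0,0,0,0,0]' && python3 -m inch '[0,0,0,0,0,0,0,0,0,0,0,0,0,0,0,0,0,0,0,0]' -1 40
```

```text
clock: 3.12
tcp_pos: [0.4734, -0.3306, 0.0255]
orientation: [0.0, 0.643, 0.766, 0.0]
wrist_force: [0.4, -0.0, 0.6]
finger_gap: 0.0427
grip_force: 0.0
clock: 3.53
tcp_pos: [0.4736, -0.3317, 0.0258]
orientation: [0.001, 0.644, 0.765, 0.0]
wrist_force: [0.0, 1.3, 6.7]
finger_gap: 0.0125
grip_force: 39.0
```

```bash
python3 -m inch '[0,0,-1,0,0,0,-2,0,0,0,-3,0,0,0,-3,0,0,0,-2,0]' && python3 -c "
from h import *
y=.187;Rz=np.array([[np.cos(y),-np.sin(y)],[np.sin(y),np.cos(y)]]);o=np.array([.572,.0325])
b=o+Rz@np.array([-.005,.097]);print(b)
togo([*b,.13],.187)
s=get_state();print(s['finger_gap'],s['grip_force'])
i=eyes.read_camera('wrist');cv2.imwrite('pics/w3.png',i[150:,120:400,::-1])"
```

```text
clock: 3.95
tcp_pos: [0.4733, -0.3318, 0.1378]
orientation: [0.001, 0.644, 0.765, -0.0]
wrist_force: [0.4, 0.1, -0.6]
finger_gap: 0.0118
grip_force: 38.8
[0.5490537  0.12687938]
t 3.95 tcp [ 0.4733 -0.3318  0.1378] tool-y yaw 0.172  shift cm [43.9 15.3  0.7] turn -0.015 F [ 0.4  0.1 -0.6]
0.01183557519347182 38.79042463609949
```

View pics/w3.png

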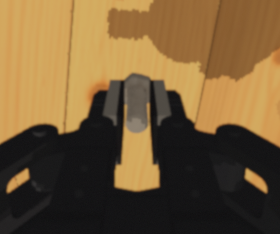

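The bolt is held between the pads, head down at crop (137,78).

```bash
python3 -m inch '[3,1,0,-0.015,3.6,1.25,0,0,3.6,1.25,0,0,3.6,1.25,0,0,3.6,1.25,0,0]' && python3 -m inch '[3.6,1.25,0,0,3.6,1.25,0,0,3.6,1.25,0,0,3.6,1.25,0,0,3.6,1.25,0,0]' && python3 -m inch '[3.6,1.25,0,0,3,1.2,0,0,1.5,0.8,0,0,0,0,0,0,0,0,0,0]' && python3 -c "
from h import *
togo([.549,.127,.032],.187)"
```

```text
clock: 4.42
tcp_pos: [0.4997, -0.1476, 0.1348]
orientation: [0.0, 0.638, 0.77, 0.0]
wrist_force: [1.1, 0.3, -0.3]
finger_gap: 0.012
grip_force: 38.8
clock: 4.83
tcp_pos: [0.5277, 0.0412, 0.135]
orientation: [0.0, 0.638, 0.77, 0.0]
wrist_force: [2.1, -0.2, 0.5]
finger_gap: 0.0119
grip_force: 38.8
clock: 5.25
tcp_pos: [0.5445, 0.1258, 0.1345]
orientation: [0.0, 0.637, 0.771, -0.0]
wrist_force: [0.6, 0.4, -0.7]
finger_gap: 0.0121
grip_force: 38.8
t 5.25 tcp [0.5445 0.1258 0.1345] tool-y yaw 0.189  shift cm [ 0.04  0.46 10.25] turn 0.002 F [ 0.6  0.4 -0.7]
```

```bash
python3 -m inch '[0,0.4,2,0,0,0,2.5,0,0,0,2.5,0,0,0,2,0,0,0,0.9,0]' && python3 -m inch '[0,0,0.2,0,0,0,0,0,0,0,0,0,0,0,0,0,0,0,0,0]' && python3 -m inch '[0,0,0,0,0,0,0,0,0,0,0,0,0,0,0,0,0,0,0,0]' -0.3
```

```text
clock: 5.67
tcp_pos: [0.5464, 0.124, 0.0328]
orientation: [-0.002, 0.639, 0.769, -0.002]
wrist_force: [-0.4, 0.0, 0.4]
finger_gap: 0.0119
grip_force: 38.8
clock: 6.08
tcp_pos: [0.5497, 0.1258, 0.0347]
orientation: [0.001, 0.638, 0.77, 0.001]
wrist_force: [0.2, 0.6, 0.4]
finger_gap: 0.0122
grip_force: 38.8
clock: 6.5
tcp_pos: [0.5486, 0.1259, 0.0334]
orientation: [0.0, 0.638, 0.77, 0.0]
wrist_force: [-0.2, -0.4, 0.3]
finger_gap: 0.0299
grip_force: 0.0
```

```bash
python3 -m inch '[0,0,-2,0,0,0,-4,0,0,0,-4,0,0,0,-4,0,0,0,-4,0]' && python3 -m inch '[0,-1.5,-4,0,0,-1,-4,0,0,0,-1,0,0,0,0,0,0,0,0,0]' -1 && python3 -c "
from h import *
i=eyes.read_camera('wrist');j=eyes.read_camera('scene');k=eyes.read_camera('top')
z=lambda a,n:cv2.resize(a,None,fx=n,fy=n,interpolation=2)
A=z(i,1)[:300,:400];B=z(j[120:220,214:314],4);C=z(k[115:190,182:282],4)
o=np.zeros((600,800,3),np.uint8);o[:300,:400]=A;o[:400,400:]=B;o[300:,:400]=C
cv2.imwrite('pics/m4.png',o[:,:,::-1]);togo([0,0,0])
np.save('w4.npy',i);np.save('s4.npy',j)"
```

```text
clock: 6.92
tcp_pos: [0.5481, 0.1258, 0.2151]
orientation: [-0.0, 0.638, 0.77, -0.0]
wrist_force: [2.2, 0.0, -0.6]
finger_gap: 0.0302
grip_force: 0.0
clock: 7.33
tcp_pos: [0.5248, 0.1212, 0.3026]
orientation: [0.001, 0.638, 0.77, 0.001]
wrist_force: [-0.1, 0.3, 0.1]
finger_gap: -0.0001
grip_force: 0.0
t 7.48 tcp [0.5237 0.1212 0.3001] tool-y yaw 0.187  shift cm [ -2.18 -53.6   30.2 ]  F [ 0.6  0.3 -0.1]
```

View pics/m4.png

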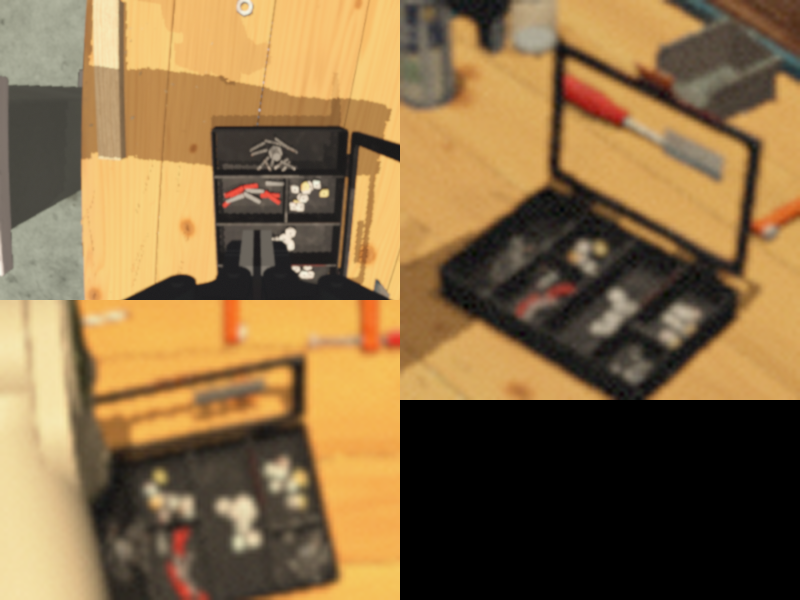

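Wrist tile: the bolt stands in the screws compartment at (276,153). Scene tile: lid's top corners at scene pixels about (254.5,131) and (303,157), and the orange latch raised at (378,139).

```bash
cat >> h.py <<'E'
YAW=.187;O=np.array([.572,.0325,0]);RC=R.from_euler('z',YAW).as_matrix()
def w(p): return O+RC@np.array(p)   # case -> world
E
python3 -c "
from h import *
c=eyes.camera_info('scene')
for uv,y in(((254.5,131.2),.123),((303,157),-.123)):
    d=RC.T@ray(c,uv);q=RC.T@(c['xyz']-O);p=q+d*(y-q[1])/d[1]
    print(p,np.arctan2(p[2]-.046,.0865-p[0]),np.hypot(p[2]-.046,.0865-p[0]))
s=get_state();print(RC.T@(s['tcp_pos']-O))
# tip corner arc for pushing, y=+.07
for th in(1.8,1.57,1.3,1.1,.9,.7,.5,.3,.15,0): 
    r=.160;n=np.array([np.sin(th),np.cos(th)])
    c=np.array([.0865,.046])+r*np.array([-np.cos(th),np.sin(th)])+.002*n
    print(th,(c*1000).round(0),'tcp',((c+[.0145,.011])*1000).round(0))
"
```

```text
[0.10434125 0.123      0.20717939] 1.6810393895957954 0.16216382860917927
[ 0.08611145 -0.123       0.21668132] 1.5685198398681985 0.17068176168565555
[-0.03094873  0.09609344  0.30009348]
1.8 [125. 201.] tcp [139. 212.]
1.57 [ 88. 206.] tcp [103. 217.]
1.3 [ 46. 201.] tcp [ 60. 212.]
1.1 [ 16. 190.] tcp [ 30. 201.]
0.9 [-11. 173.] tcp [  3. 184.]
0.7 [-35. 151.] tcp [-20. 162.]
0.5 [-53. 124.] tcp [-38. 135.]
0.3 [-66.  95.] tcp [-51. 106.]
0.15 [-71.  72.] tcp [-57.  83.]
0 [-74.  48.] tcp [-59.  59.]
```

```bash
python3 -m inch '[-0.5,4,-0.5,0,-0.5,4,0,0,-0.5,4,0,0,-0.5,4,0,0,0,2.2,0,0]' -1 && python3 -m inch '[0,0,0,0,0,0,2,0,0,0,3,0,0,0,3,0,0,0,2,0]' && python3 -c "
from h import *
s=get_state();print(RC.T@(s['tcp_pos']-O),s['wrist_force'])"
```

```text
clock: 7.9
tcp_pos: [0.7097, 0.1348, 0.3028]
orientation: [-0.001, 0.638, 0.77, -0.001]
wrist_force: [-0.6, 0.0, 0.2]
finger_gap: -0.0002
grip_force: 0.0
clock: 8.32
tcp_pos: [0.7047, 0.1353, 0.2022]
orientation: [-0.002, 0.638, 0.77, -0.002]
wrist_force: [-0.0, -0.2, -0.4]
finger_gap: -0.0001
grip_force: 0.0
[0.14946244 0.07632847 0.20224227] [-0.04464532 -0.15275099 -0.42021876]
```

```bash
python3 -m inch '[0,-1.2,0,0,0,-1.2,0,0,0,-1.2,0,0,0,-1.2,0,0,0,-1.2,0,0]' && python3 -m inch '[0,-1.2,0,0,0,-1.2,0,0,0,-1.2,0,0,0,-1.2,0,0,0,-1.2,0,0]' && python3 -c "
from h import *
s=get_state();print(RC.T@(s['tcp_pos']-O),s['wrist_force'])"
```

```text
clock: 8.73
tcp_pos: [0.6462, 0.1242, 0.2054]
orientation: [-0.001, 0.638, 0.77, -0.001]
wrist_force: [0.7, -0.8, -0.6]
finger_gap: -0.0006
grip_force: 0.6
clock: 9.15
tcp_pos: [0.5872, 0.113, 0.2058]
orientation: [-0.001, 0.638, 0.77, -0.001]
wrist_force: [0.9, -0.8, 0.1]
finger_gap: -0.0
grip_force: 0.4
[0.02991989 0.07625223 0.20578527] [ 0.85556499 -0.76920082  0.078424  ]
```

```bash
python3 -c "
from h import *
j=eyes.read_camera('scene')
cv2.imwrite('pics/s5.png',cv2.resize(j[110:230,204:324],None,fx=4,fy=4,interpolation=2)[:,:,::-1])"
```

```text
(no output)
```

View pics/s5.png

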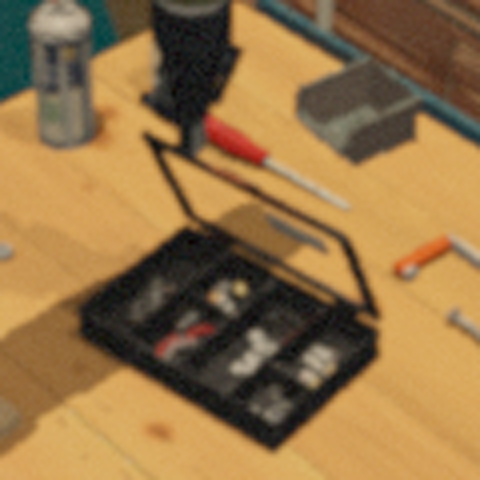

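Lid is following the fingers, now at about 1.1 rad; continue along the arc.

```bash
python3 -m inch '[0,-0.9,0.73,0,0,-0.9,0.73,0,0,-0.9,0.73,0,0,-0.77,0.73,0,0,-0.77,0.73,0]' && python3 -m inch '[0,-0.77,0.73,0,0,-0.6,0.9,0,0,-0.6,0.9,0,0,-0.6,0.9,0,0,-0.43,0.97,0]' && python3 -m inch '[0,-0.43,0.97,0,0,-0.43,0.97,0,0,-0.2,0.8,0,0,-0.2,0.8,0,0,-0.2,0.7,0]' && python3 -c "
from h import *
s=get_state();print(RC.T@(s['tcp_pos']-O),s['wrist_force'])"
```

```text
clock: 9.62
tcp_pos: [0.5461, 0.1052, 0.1696]
orientation: [-0.001, 0.638, 0.77, -0.0]
wrist_force: [-0.2, 0.0, 1.2]
finger_gap: -0.0001
grip_force: 0.4
clock: 10.03
tcp_pos: [0.5164, 0.0996, 0.1256]
orientation: [-0.001, 0.638, 0.77, -0.001]
wrist_force: [0.3, 0.8, 1.1]
finger_gap: 0.0001
grip_force: 0.3
clock: 10.45
tcp_pos: [0.5029, 0.097, 0.0833]
orientation: [-0.0, 0.638, 0.77, -0.0]
wrist_force: [-0.5, 0.5, 0.3]
finger_gap: 0.0002
grip_force: 0.2
[-0.05589224  0.0761899   0.0833307 ] [-0.47639416  0.49864358  0.28023131]
```

```bash
python3 -m inch '[0,-0.1,0.7,0,0,0,0.7,0,0,0,0.6,0,0,0,0.3,0,0,0,0.2,0]' && python3 -m inch '[0,0,0.2,0,0,0,0.2,0,0,0,0,0,0,0,0,0,0,0,0,0]' && python3 -c "
from h import *
s=get_state();print(RC.T@(s['tcp_pos']-O),s['wrist_force'])"
```

```text
clock: 10.87
tcp_pos: [0.5025, 0.0967, 0.0589]
orientation: [-0.0, 0.638, 0.77, -0.0]
wrist_force: [-2.8, 0.9, 12.9]
finger_gap: 0.0002
grip_force: 6.8
clock: 11.28
tcp_pos: [0.5026, 0.0968, 0.0586]
orientation: [0.001, 0.638, 0.77, 0.0]
wrist_force: [-10.2, 0.4, 27.9]
finger_gap: -0.0002
grip_force: 13.4
[-0.05627849  0.07605597  0.05863963] [-10.17139954   0.35507697  27.87902931]
```

```bash
python3 -m inch '[0,0,-1,0,0,0,-2.5,0,0,0,-1.5,0,-3,-2.5,0,0,-3,-2.5,0,0]' && python3 -m inch '[-1.6,-1.4,0,0,0,0,0,0,0,0,0,0,0,0,0,0,0,0,0,0]' && python3 -c "
from h import *
s=get_state();print(RC.T@(s['tcp_pos']-O),s['wrist_force'])
i=eyes.read_camera('wrist');j=eyes.read_camera('scene')
o=np.hstack([i,cv2.resize(j[130:230,224:296],(276,384),interpolation=2)])
cv2.imwrite('pics/m6.png',o[:,:,::-1])"
```

```text
clock: 11.7
tcp_pos: [0.4667, 0.0287, 0.1071]
orientation: [0.002, 0.636, 0.771, 0.001]
wrist_force: [0.3, -1.6, -0.4]
finger_gap: 0.0002
grip_force: 0.0
clock: 12.12
tcp_pos: [0.4546, 0.0106, 0.1056]
orientation: [0.0, 0.638, 0.77, 0.0]
wrist_force: [0.1, -0.1, -0.5]
finger_gap: -0.0003
grip_force: 0.0
[-0.11940359  0.00028577  0.10560104] [ 0.09911421 -0.07822001 -0.5202734 ]
```

View pics/m6.png

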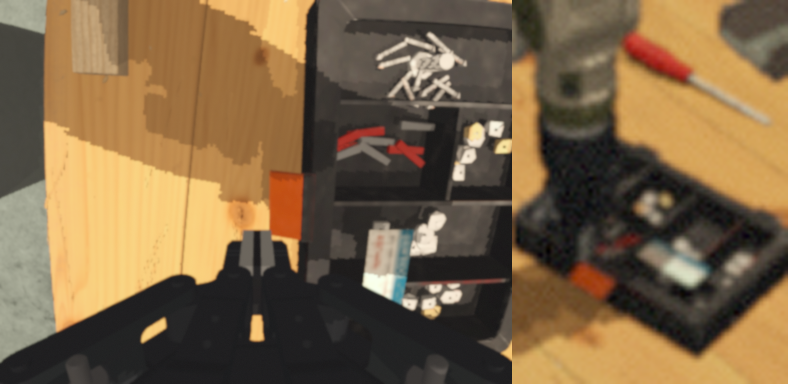

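Lid shut, bolt seen through the window at (445,62), and orange latch raised at (287,205) with the closed fingertips just in front of it at (257,240).

```bash
python3 -m inch '[0,0,1.5,0,0,0,2,0,0,0,1.5,0,0,0,1,0,0,0,0.7,0]' && python3 -m inch '[0,0.4,0,0,0,0.4,0,0,0,0.2,0,0,0,0.2,0,0,0,0,0,0]' && python3 -c "
from h import *
s=get_state();print(RC.T@(s['tcp_pos']-O),s['wrist_force'])"
```

```text
clock: 12.63
tcp_pos: [0.4535, 0.0109, 0.0372]
orientation: [-0.001, 0.638, 0.77, -0.0]
wrist_force: [-1.1, -0.1, 0.5]
finger_gap: 0.0002
grip_force: 0.2
clock: 13.05
tcp_pos: [0.4663, 0.0125, 0.0389]
orientation: [0.0, 0.638, 0.77, 0.0]
wrist_force: [-0.5, 1.4, 0.3]
finger_gap: 0.0
grip_force: 0.2
[-1.07539020e-01 -3.58141992e-05  3.88589759e-02] [-0.47626842  1.38224906  0.34036499]
```

```bash
python3 -m inch '[0,0.2,0,0,0,0.1,0,0,0,0.1,0,0,0,0,0,0,0,0,0,0]' && python3 -c "
from h import *
s=get_state();print(RC.T@(s['tcp_pos']-O),s['wrist_force'])"
```

```text
clock: 13.47
tcp_pos: [0.4681, 0.0129, 0.0383]
orientation: [-0.001, 0.638, 0.77, -0.001]
wrist_force: [-5.3, -1.6, 2.3]
finger_gap: 0.0
grip_force: 2.8
[-1.05722938e-01  5.20997276e-05  3.82779569e-02] [-5.30424284 -1.59096091  2.29339874]
```

```bash
python3 -m inch '[0,0.1,0,0,0,0.1,0,0,0,0.1,0,0,0,0,0,0,0,0,0,0]' && python3 -m inch '[0,-1,0,0,0,-2,0,0,0,-2.5,-0.5,0,0,-2,-2,0,0,-1,-3,0]' && python3 -m inch '[0,0,-4,0,0,0,-3,0,0,0,0,0,0,0,0,0,0,0,0,0]' && python3 -c "
from h import *
i=eyes.read_camera('wrist');j=eyes.read_camera('scene')
o=np.hstack([i,cv2.resize(j[130:230,224:296],(276,384),interpolation=2)])
cv2.imwrite('pics/m7.png',o[:,:,::-1])"
```

```text
clock: 13.88
tcp_pos: [0.4683, 0.013, 0.0381]
orientation: [-0.002, 0.638, 0.77, -0.003]
wrist_force: [-13.0, -5.0, 9.5]
finger_gap: -0.0
grip_force: 6.7
clock: 14.3
tcp_pos: [0.3847, -0.0015, 0.0919]
orientation: [-0.003, 0.638, 0.77, -0.001]
wrist_force: [-0.1, 0.1, 0.7]
finger_gap: -0.0003
grip_force: 0.0
clock: 14.72
tcp_pos: [0.3894, -0.0022, 0.1635]
orientation: [0.001, 0.638, 0.77, 0.001]
wrist_force: [-0.5, 0.2, -0.1]
finger_gap: 0.0001
grip_force: 0.0
```

View pics/m7.png

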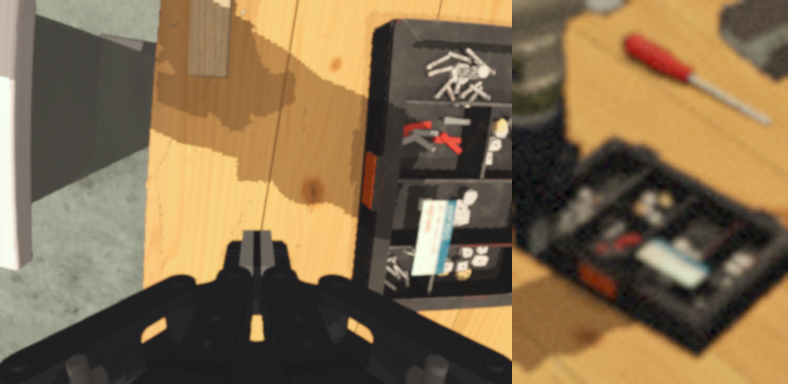

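The latch lies against the front wall at (370,180), lid shut, bolt at (485,72) in the bin. A quick numeric check, then hand in.

```bash
python3 -c "
from h import *
c=eyes.camera_info('wrist');print(RC.T@(onz(c,(364,180),.0245)-O),RC.T@(onz(c,(377,180),.0465)-O))
print(get_state()['wrist_force'])"
```

```text
[-0.09300609  0.00121458  0.0245    ] [-0.0899039   0.00693839  0.0465    ]
[ 0.30485653 -0.69578576  0.08347191]
```

```bash
python3 -c "
from workcell import env
print(env.hand_in())"
```

```text
the job is handed in; nothing more can be done
None
```

The bolt is in the long left compartment, the lid is shut and the latch is pressed flush; I handed the job in at about 15 s, and the hand-in gave no verdict.

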